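# Third hand: hold a pillow-block bearing against the sprung stop

## Task

Press the raised flip stop down until it snaps shut. Then take the pillow-block bearing from the bench, stand it squarely on the blue base plate between the two guide strips, and slide it along them against the stop with a steady push of about 12 N (never driving the sprung stop to its end), so that the fitter can bolt it down. Finish while still holding the bearing pressed there, and leave the jug, the spanner and the bearing ring alone.

Things in the scene. Friction and masses are not known exactly. Their poses are not given: they have to be found in the camera images.
- plate: Blue steel base plate, fixed to the bench, 150 mm (its x) by 400 mm (its y), 12 mm thick. Origin at the centre of its underside, z up. The bearing is pushed towards its +y, where the sprung stop stands: at rest its face crosses the lane at plate y = +85 mm. Beside the lane (plate x +35 to +75, y +85 to +195 mm) stand its carriage and spring housing, up to 69 mm above the bench.
- carriage (a joint): Travel of the sprung stop along plate +y, in m: 0 at rest, 0.025 at its hard end. It pushes back with 2 N at rest plus 1 N per mm of travel: 12 N at 0.010. The flip stop rides on it. A pointer on the carriage (plate +x side) passes over two small upright pins on the plate, 11 mm apart, and stands midway between them at 12 N.
- flip_stop (a joint): Angle of the flip stop's arm, rad: 0 = shut (arm level across the lane), grows as it swings up; starts raised at 0.75 to 1.05. It has an over-centre detent: pressing it down takes about 3 to 5 N at the pad; below about 0.2 rad it snaps shut and then stays shut.
- flip_pad (a point): Top centre of the round steel press pad (22 mm across) near the free end of the flip stop's arm (aluminium, 138 x 22 x 10 mm). The arm's hinge axis runs along plate y at plate x = +53, z = +57 mm; the pad's top lies 112 mm out from it and 10 mm above the arm's mid-plane (which holds the axis). Shut, it is at plate x = -59, y = +96, z = +67 mm. Axes turn with the arm; shut, they are the plate's.
- stop_tongue: Steel tongue under the flip stop's arm, 40 mm (x) by 22 mm (y) by 36 mm high: the bearing's foot is pressed against it. Origin: the middle of its flat front face, which looks to plate -y. Shut, this lies at plate x = 0, y = +85 mm plus the carriage travel, z = +34 mm, and the tongue reaches down to 4 mm above the plate.
- block_centre (a point): Centre, half-way up, of the loose grey iron pillow-block bearing (0.5 to 0.8 kg), z up; underside 33 mm below. Foot 110 mm long (its y), 38 mm wide (its x), 14 mm thick; in the middle a round-topped housing 34 mm thick (its x), 62 mm wide (its y), top 66 mm above the underside, bore along x. Both ends are alike. Starts on the bench. Grip it across the 34 mm, above the foot.
- jug: White plastic oil bottle, 76 mm across and 170 mm tall, standing on the bench to the left; leave it alone. Origin under its centre.
- spanner: Steel spanner 190 mm long lying on the bench to the left, near the robot; leave it alone.
- race: Steel bearing ring, 90 mm outside, 18 mm high, lying on the bench at the far right; leave it alone. Origin under its centre.
- lane (a point): Point on the plate's top face in the middle of the lane's entry half, at plate x = 0, y = -60 mm, z = +12 mm; axes as the plate's. The lane is 50 mm wide, centred on plate x = 0, between two steel guide strips 8 mm wide that stand 10 mm above the plate's top face and run from plate y = -190 to +65 mm.
Not all that is in view belongs to the job. What is meant by the part that bears block_centre is not green, and is the larger of those in its own colour.

How it is judged:
On the way, in this order (a step that is already met when the one before it is completed fails the run):
1. the flip stop is snapped shut (value of joint flip_stop below 0.05 rad), for 0.2 s.
2. the bearing stands on the plate between the guide strips (z of block_centre in the frame of plate between 0.041 and 0.049 m and x of block_centre in the frame of plate between -0.009 and 0.009 m and y of block_centre in the frame of plate above -0.16 m and angle between block_centre's own z axis and vertical below 0.12 rad and angle between the y axis of block_centre and the y axis of plate, either way round below 0.15 rad), for 0.2 s.
At the end, for the whole second after the job is handed in: For the last second: flip stop shut (< 0.05 rad); bearing upright on the plate (height within 4 mm, tilt < 0.08), in the lane (within 9 mm and 0.12 rad); the robot touches it and presses it on the tongue with 12 N, 5 N either way (travel 5 to 15 mm), at rest (< 5 mm/s) (value of joint flip_stop below 0.05 rad and value of joint carriage between 0.005 and 0.015 m and contact force between block and stop_tongue between 7 and 17 N and contact force between the fingers and block above 2 N and z of block_centre in the frame of plate between 0.041 and 0.049 m and x of block_centre in the frame of plate between -0.009 and 0.009 m and angle between block_centre's own z axis and vertical below 0.08 rad and angle between the y axis of block_centre and the y axis of plate, either way round below 0.12 rad and velocity of joint carriage between -0.005 and 0.005 m/s); the arm keeps its last pose, push and grip.
It fails at once if the sprung stop is driven to its end (value of joint carriage above 0.0235 m).
It fails at once if the jug, spanner or bearing ring is disturbed (distance of any of jug, spanner, race from where it was at the start of the episode above 0.03 m).
It also fails if it takes over 69 s, if anything falls off the work surface, if the arm or the gripper's body presses on something with over 40 N, if the wrist force passes 120 N, or if a joint passes its speed limit or range.

## Robot

A 7-joint arm with a two-finger parallel gripper is mounted at the origin on the work surface. World frame = base frame: x ahead of the robot, y to its left, z up, the work surface at z = 0. Lengths are in m, angles in rad, forces in N, time in s.
With the tool pointing down it reaches from about 0.35 to 0.9 m from the base axis. Payload 8.1 kg.
Tool frame: the origin (TCP) lies where the fingers leave the gripper's body, on its centre line; the fingertips stand 66 mm ahead of it and the grasp point (between the pads) lies 47 mm ahead of it (arm.tip_reach is the distance from the TCP to the fingertips, in m); z points along the fingers, y is the direction in which the jaws open and shut (so a half turn about z gives the same grasp; the last joint's range is limited). The gripper opens to 92 mm and grips with 3 to 60 N. Pads are 19 mm wide; open, the fingers measure 130 mm over their backs; the gripper's body (75 mm by 190 mm) begins 47 mm behind the grasp point.
Start: joints at [1.123, 0.434, 0.025, 1.573, -0.012, 1.134, -0.075], TCP at [0.211, -0.588, 0.292] pointing down, gripper open.
Joint ranges: [-2.62, 2.62], [-0.44, 2.09], [-1.27, 1.32], [0.08, 2.57], [-1.32, 4.46], [0.12, 2], [-2.74, 2.74]. Speed limits (rad/s): [2.22, 2.22, 3.01, 3.01, 3.14, 3.14, 3.14].

## Interface

Orientations are given as a rotation vector (axis times angle).
In Python, from cell import arm gives the robot as it stands.
- The arm moves only by the tool carry_out, never from a script. Its argument "plan" is a list of rows, each a list of 5 numbers: the shift along the world's x, y, z in cm, then the turn about the world's z in rad, then the finger opening in cm, from 0 to 9.18. In form: [[tx, ty, tz, spin, fingers], ...]. A call has 1 to 20 rows; each row is the pose to reach, as a shift and turn from the pose measured when the call began; what a row does not reach only later rows make up. A row lasts 1/10 s, in which the tool goes at most 50 mm and 8.59 degrees, less where a joint would pass 70% of its speed; a pose out of reach is approached as far as the arm can. A call with a gripper value outside its range is refused whole. The fingers move at their own pace and stop on an object; "squeeze" is the grip in N (left out, the last holds). Time passes only in rows, so rows that repeat a pose let the fingers close. It gives the time, the measured TCP pose, the force and the opening at its end, in the units of the state.
- arm.observe(): the state, without advancing time (a new reading comes with each control period).
- arm.get_image(name): name is "scene" or "top" or "wrist"; returns (picture, depth): 480x640x3 uint8, red, green, blue; 480x640 float32, m along the optical axis (not along the pixel's ray), 0 where there is no reading.
- arm.get_calibration(name): a dict with "intrinsics" (3x3 intrinsics, pixels), "rvec" (rotation vector, rad) and "tvec" (3), from world to camera coordinates, as OpenCV has them; the wrist camera has in their place "tool_from_camera" (4x4, takes a point from camera to tool coordinates, whose origin is the TCP and whose axes are the flange's). Camera axes: x right, y down, z forward; pixel columns grow to the right and rows downward; lengths in m; the calibration is good to about 2 mm. The wrist camera is an equidistant fisheye: a pixel r from the principal point sees the ray r / f radians off the axis. A picture is of the moment at which its call begins: read the wrist's pose just before it. get_calibration takes no time and is no camera call.
- arm.sign_off(): hands the job in, once; it reports no verdict.
The state is a dict: "clock": time; "joints": joint angles; "dq": joint speeds; "joint_efforts": joint torques, N m; "position": TCP position; "ee_rot": TCP orientation; "force": force on the tool from outside, world axes, zero at the start; "ft_torque": the same for the moment, N m; "width": opening from 0.0 (shut) to 1.0 (fully open).
Only numpy, scipy, OpenCV 4.12 (cv2) and the standard library are available. Lean on these libraries where they do the work, as an engineer would, in place of code of your own. Each camera call takes 0.05 s, during which the arm holds its last target. There are 200 camera calls.

## Working session

There is one attempt and no reset: what is moved stays moved. The work goes in short steps, Python scripts to look and compute and a tool call to move; the robot and the scene stay as the last step left them, time stands still between calls to the robot, and variables do not carry over. Pictures are saved under pics/ and viewed, about 8 in all and at most 12, crops included, and the job is handed in when it is done.

Besides the shell and the picture viewer there is one more tool, called as name([rows], argument=value, ...), one row to a line, values as JSON. carry_out: Moves the arm, as the interface text tells. Its arguments: {"type":"object","properties":{"plan":{"type":"array"},"squeeze":{"type":"number"}},"required":["plan"]}

```bash
ls; mkdir -p pics; cat > h.py <<'E'
import numpy as np, cv2
from cell import arm
def save(n,p): cv2.imwrite(f'pics/{p}.png',cv2.cvtColor(n,cv2.COLOR_RGB2BGR))
def world(name,d,cal=None):
    c=cal or arm.get_calibration(name);K=np.array(c['intrinsics']);R=cv2.Rodrigues(np.array(c['rvec'],float))[0];t=np.array(c['tvec']).ravel()
    v,u=np.mgrid[:480,:640];p=np.stack([(u-K[0,2])/K[0,0]*d,(v-K[1,2])/K[1,1]*d,d],-1)
    return (p-t)@R
E
python3 - <<'E'
from h import *
s=arm.observe();print(s)
for n in('top','scene'):
    i,d=arm.get_image(n);save(i,n);np.save(n+'_d',d);np.save(n+'_i',i)
    c=arm.get_calibration(n);R=cv2.Rodrigues(np.array(c['rvec'],float))[0];print(n,-R.T@np.array(c['tvec']).ravel(),R[2])
E
```

```text
pics
{'clock': 0.0, 'joints': array([ 1.12343798,  0.43524133,  0.024991  ,  1.5741111 , -0.01155623,
        1.13395495, -0.07509065]), 'dq': array([ 0.00028062, -0.00206879, -0.0006736 , -0.00188544,  0.00027054,
        0.00033508,  0.00039151]), 'joint_efforts': array([ 1.43997904e-04, -6.67852736e+01,  9.85006168e-01, -3.14456677e+01,
       -6.04453753e-02,  4.29072976e-02,  1.94154168e-04]), 'position': array([ 0.21102939, -0.58786881,  0.29142828]), 'ee_rot': array([-3.09356680e+00, -5.38518897e-01,  7.14209386e-04]), 'force': array([-0.01067049,  0.05196115,  0.85283498]), 'ft_torque': array([-0.01560295, -0.01380657, -0.01569578]), 'width': 1.0017660084969793}
top [0.32921845 0.03784101 1.30003272] [ 0.10838467  0.00352057 -0.9941028 ]
scene [ 0.89518537 -0.67740553  0.68351612] [-0.39244397  0.70842374 -0.58662043]
```

View pics/top.png

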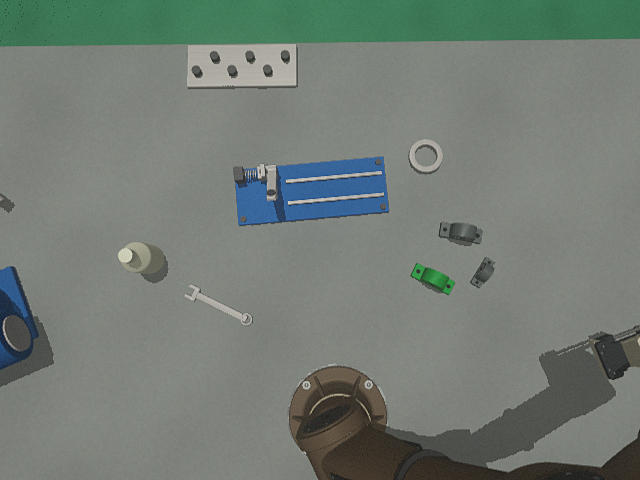

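View pics/scene.png

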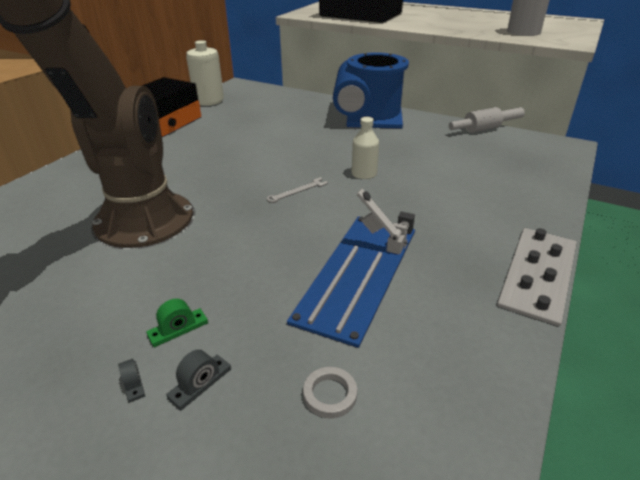

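The top view shows the plate (corners about (237,165)–(388,212)), with its stop end on the left. The large grey bearing is at (461,232), with a small grey decoy at (483,272) and a green one at (433,278). The scene view shows the flip arm raised.

```bash
cat > m.py <<'E'
from h import *
def rect(P):
    r=cv2.minAreaRect(P[:,:2].astype(np.float32)*1000);return r,cv2.boxPoints(r).round(1).tolist()
E
python3 - <<'E'
from m import *
i=np.load('top_i.npy').astype(int);d=np.load('top_d.npy');W=world('top',d)
v,u=np.mgrid[:480,:640]
blue=(i[...,2]>i[...,0]+60)&(u>200)&(u<420)&(v>130)&(v<250)&(d>0)
P=W[blue];P=P[abs(P[:,2]-np.median(P[:,2]))<.006];print('plate z',np.median(P[:,2]));print(rect(P))
roi=(u>425)&(u<500)&(v>210)&(v<255)&(d>0)
B=W[roi];fl=B[B[:,2]<.005];print('bench z',np.median(fl[:,2]))
B2=B[(B[:,2]>.007)];print('block',len(B2),B2[:,2].max(),rect(B2))
H=B[B[:,2]>.03];print('hous',rect(H)); H=B[B[:,2]>.055];print('top',H.mean(0),len(H))
ft=B[(B[:,2]>.008)&(B[:,2]<.02)];print('foot',rect(ft))
roi=(u>230)&(u<300)&(v>150)&(v<215)&(W[...,2]>.075)&(d>0)
A=W[roi];print('arm',len(A),A.max(0));o=np.argsort(-A[:,2]);print(A[o[::8]].round(3))
# scene
i=np.load('scene_i.npy').astype(int);d=np.load('scene_d.npy');W=world('scene',d)
blue=(i[...,2]>i[...,0]+60)&(u>280)&(u<430)&(v>205)&(v<350)&(d>0)&(abs(W[...,2]-.012)<.008)
print('plate scene',np.median(W[blue][:,2]),rect(W[blue]))
roi=(u>165)&(u<232)&(v>340)&(v<410)&(d>0)&(W[...,2]>.007);print('block sc',rect(W[roi]),W[roi][:,2].max())
roi=(u>355)&(u<410)&(v>185)&(v<240)&(d>0)&(W[...,2]>.075);A=W[roi];o=np.argsort(-A[:,2]);print(A[o[::25]].round(3))
E
```

```text
plate z 0.012165761382251804
(((578.6134643554688, 58.820037841796875), (149.51426696777344, 399.2200927734375), 4.747714519500732), [[487.6000061035156, 251.60000610351562], [520.5999755859375, -146.3000030517578], [669.5999755859375, -133.89999389648438], [636.5999755859375, 263.8999938964844]])
bench z 0.0010799703571614525
block 716 0.0731947815843801 (((460.64581298828125, -341.1412353515625), (109.5046157836914, 187.50892639160156), 1.793777346611023), [[403.0, -249.10000610351562], [408.8999938964844, -436.6000061035156], [518.2999877929688, -433.1000061035156], [512.4000244140625, -245.6999969482422]])
hous (((462.7861328125, -331.5238037109375), (60.731441497802734, 35.61381530761719), 79.05545043945312), [[439.5, -358.0], [474.5, -364.70001220703125], [486.0, -305.1000061035156], [451.1000061035156, -298.29998779296875]])
top [ 0.46261578 -0.33046076  0.06332408] 266
foot (((458.2034912109375, -333.7768249511719), (174.06260681152344, 105.84757232666016), 89.43653106689453), [[404.3999938964844, -420.29998779296875], [510.29998779296875, -421.29998779296875], [512.0, -247.3
[... 1227 characters left out ...]
), 78.42289733886719), [[435.3999938964844, -378.0], [474.6000061035156, -386.0], [496.70001220703125, -278.20001220703125], [457.5, -270.20001220703125]]) 0.0693694987158398
[[0.54  0.144 0.154]
 [0.548 0.158 0.15 ]
 [0.554 0.156 0.147]
 [0.56  0.153 0.143]
 [0.555 0.155 0.14 ]
 [0.556 0.153 0.134]
 [0.558 0.15  0.129]
 [0.57  0.151 0.124]
 [0.571 0.159 0.12 ]
 [0.577 0.162 0.114]
 [0.57  0.152 0.11 ]
 [0.578 0.15  0.106]
 [0.59  0.15  0.102]
 [0.593 0.161 0.099]
 [0.59  0.151 0.096]
 [0.562 0.15  0.093]
 [0.559 0.147 0.091]
 [0.604 0.16  0.089]
 [0.587 0.15  0.087]
 [0.602 0.153 0.085]
 [0.563 0.148 0.084]
 [0.608 0.153 0.082]
 [0.612 0.172 0.08 ]
 [0.575 0.15  0.078]
 [0.581 0.148 0.076]]
```

carry_out([
  [34.3,74.1,-3,-0.26,0],
  [34.3,74.1,-3,-0.26,0],
  [34.3,74.1,-3,-0.26,0],
  [34.3,74.1,-3,-0.26,0],
  [34.3,74.1,-3,-0.26,0],
  [34.3,74.1,-3,-0.26,0],
  [34.3,74.1,-3,-0.26,0],
  [34.3,74.1,-3,-0.26,0],
  [34.3,74.1,-3,-0.26,0],
  [34.3,74.1,-3,-0.26,0],
  [34.3,74.1,-3,-0.26,0],
  [34.3,74.1,-3,-0.26,0],
  [34.3,74.1,-3,-0.26,0],
  [34.3,74.1,-3,-0.26,0],
  [34.3,74.1,-3,-0.26,0],
  [34.3,74.1,-3,-0.26,0],
  [34.3,74.1,-3,-0.26,0],
  [34.3,74.1,-3,-0.26,0],
  [34.3,74.1,-3,-0.26,0],
  [34.3,74.1,-3,-0.26,0],
], squeeze=30)

```text
clock: 2.1
position: [0.5538, 0.151, 0.2614]
ee_rot: [-3.139, -0.13, 0.001]
force: [0.5, 0.6, -0.2]
width: 0.002
```

carry_out([
  [0,0.1,-2,0,0],
  [0,0.1,-4,0,0],
  [-0.3,0.1,-4.5,0,0],
  [-0.6,0.1,-5,0,0],
  [-0.9,0,-5.5,0,0],
  [-1.2,0,-6,0,0],
  [-1.5,0,-6.5,0,0],
  [-1.7,0,-7,0,0],
  [-2.0,0,-7.5,0,0],
  [-2.3,-0.1,-8,0,0],
  [-2.6,-0.1,-8.5,0,0],
  [-2.8,-0.1,-9,0,0],
  [-3.0,-0.1,-9.5,0,0],
  [-3.2,-0.1,-10,0,0],
  [-3.4,-0.1,-10.5,0,0],
  [-3.6,-0.1,-11,0,0],
  [-3.6,-0.1,-11,0,0],
])

```text
clock: 3.8
position: [0.5171, 0.1499, 0.1506]
ee_rot: [3.139, 0.13, -0.004]
force: [-0.8, -0.0, 0.3]
width: 0.007
```

```bash
python3 - <<'E'
from h import *
i,d=arm.get_image('scene');save(cv2.resize(i[170:350,270:450],(720,720)),'s2');print(arm.observe()['force'])
E
```

```text
[-0.82193786 -0.21830874 -0.09281591]
```

View pics/s2.png

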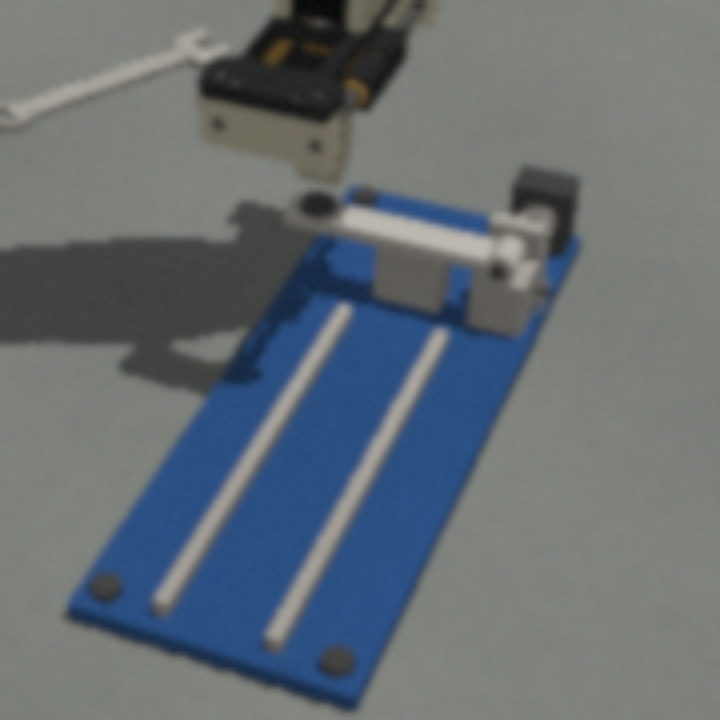

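The flip arm is now level across the lane, with the pad at about (318,205) in the crop and clear of the fingers. It has snapped shut.

carry_out([
  [0,0,5,0,0],
  [0,-5,8,0.1,6.5],
  [-5.3,-48,8,1.288,6.5],
  [-5.3,-48,8,1.288,6.5],
  [-5.3,-48,8,1.288,6.5],
  [-5.3,-48,8,1.288,6.5],
  [-5.3,-48,8,1.288,6.5],
  [-5.3,-48,8,1.288,6.5],
  [-5.3,-48,8,1.288,6.5],
  [-5.3,-48,8,1.288,6.5],
  [-5.3,-48,8,1.288,6.5],
  [-5.3,-48,8,1.288,6.5],
  [-5.3,-48,8,1.288,6.5],
  [-5.3,-48,8,1.288,6.5],
  [-5.3,-48,8,1.288,6.5],
  [-5.3,-48,8,1.288,6.5],
])

```text
clock: 5.45
position: [0.4651, -0.3284, 0.2313]
ee_rot: [2.429, 1.991, -0.001]
force: [-0.7, 0.1, -0.3]
width: 0.704
```

```bash
python3 - <<'E'
from h import *
i,d=arm.get_image('scene');W=world('scene',d);v,u=np.mgrid[:480,:640]
y=np.array([-.0827,.9966]);x=np.array([.9966,.0827]);o=np.array([.582,.059])
q=W[...,:2]-o;px=q@x;py=q@y
for a in(-.065,-.045,-.02,0.02,.04):
    m=(abs(px-a)<.008)&(abs(py-.096)<.008)&(W[...,2]>.045)&(d>0);print(a,m.sum(),np.median(W[...,2][m]))
s=arm.observe()
R=cv2.Rodrigues(s['ee_rot'])[0];print(R.round(3),s['position'])
i,d=arm.get_image('wrist');save(i,'w1');c=arm.get_calibration('wrist');print(c)
np.save('w_d',d)
E
```

```text
-0.065 49 0.06287365436366438
-0.045 48 0.06260027674355165
-0.02 51 0.06122302040928961
0.02 53 0.0611302324231536
0.04 65 0.06169821690980012
[[ 0.197  0.98   0.   ]
 [ 0.98  -0.197 -0.001]
 [-0.001  0.    -1.   ]] [ 0.46501499 -0.32864933  0.23123038]
{'intrinsics': array([[371.64829954,   0.        , 318.22267751],
       [  0.        , 371.64829954, 240.80732001],
       [  0.        ,   0.        ,   1.        ]]), 'tool_from_camera': array([[ 9.62141468e-05, -9.53357536e-01, -3.01843336e-01,
         8.12762206e-02],
       [ 9.99999591e-01, -1.79736255e-04,  8.86443358e-04,
        -1.20160460e-03],
       [-8.99349646e-04, -3.01843298e-01,  9.53357129e-01,
        -9.34009237e-02],
       [ 0.00000000e+00,  0.00000000e+00,  0.00000000e+00,
         1.00000000e+00]])}
```

View pics/w1.png

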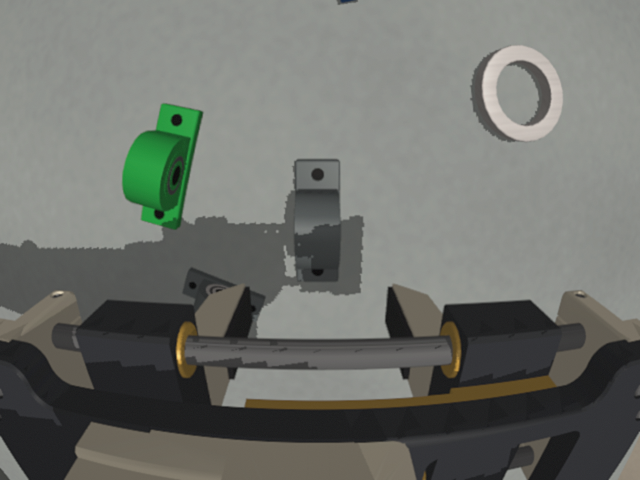

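The wrist view shows the grey bearing centred between the jaws at column 317 and well aligned. Its foot holes are at (317,174) and (317,271), and the small decoy is at about (225,290).

```bash
cat >> h.py <<'E'
def wpt(u,v,z,s):
    c=arm.get_calibration('wrist');K=c['intrinsics'];a=np.array([u-K[0,2],v-K[1,2]]);r=np.hypot(*a);t=r/K[0,0]
    ray=np.r_[a/max(r,1e-9)*np.sin(t),np.cos(t)];T=c['tool_from_camera'];R=cv2.Rodrigues(s['ee_rot'])[0]
    o=s['position']+R@T[:3,3];w=R@T[:3,:3]@ray;return o+w*(z-o[2])/w[2]
E
python3 - <<'E'
from h import *
s=arm.observe()
for p in [(317,174,.014),(317,271,.014),(296,159,.014),(340,159,.014),(263,298,.014),(238,285,.04)]:print(p,wpt(*p,s).round(4))
E
```

```text
(317, 174, 0.014) [ 0.4712 -0.288   0.014 ]
(317, 271, 0.014) [ 0.4539 -0.3736  0.014 ]
(296, 159, 0.014) [ 0.4566 -0.2721  0.014 ]
(340, 159, 0.014) [ 0.4925 -0.2793  0.014 ]
(263, 298, 0.014) [ 0.3989 -0.3908  0.014 ]
(238, 285, 0.04) [ 0.3874 -0.363   0.04  ]
```

carry_out([
  [-0.2,-0.2,-3,0,6.5],
  [-0.2,-0.2,-6,0,6.5],
  [-0.2,-0.2,-9,0,6.5],
  [-0.2,-0.2,-12,0,6.5],
  [-0.2,-0.2,-13.5,0,6.5],
  [-0.2,-0.2,-14.4,0,6.5],
  [-0.2,-0.2,-14.4,0,6.5],
  [-0.2,-0.2,-14.4,0,2],
  [-0.2,-0.2,-14.4,0,2],
  [-0.2,-0.2,-14.4,0,2],
  [-0.2,-0.2,-14.4,0,2],
  [-0.2,-0.2,-14.4,0,2],
  [-0.2,-0.2,-14.4,0,2],
  [-0.2,-0.2,-14.4,0,2],
  [-0.2,-0.2,-14.4,0,2],
], squeeze=45)

```text
clock: 7.05
position: [0.4633, -0.3311, 0.0877]
ee_rot: [2.429, 1.989, -0.001]
force: [1.0, -0.4, 5.1]
width: 0.37
```

carry_out([
  [0,0,4,0,2],
  [0,0,8,0,2],
  [3,6,8,0.1,2],
  [12.4,30,8,0.282,2],
  [12.4,30,8,0.282,2],
  [12.4,30,8,0.282,2],
  [12.4,30,8,0.282,2],
  [12.4,30,8,0.282,2],
  [12.4,30,8,0.282,2],
  [12.4,30,8,0.282,2],
  [12.4,30,6,0.282,2],
  [12.4,30,6,0.282,2],
  [12.4,30,6,0.282,2],
])

```text
clock: 8.35
position: [0.5863, -0.032, 0.1471]
ee_rot: [2.127, 2.311, -0.004]
force: [-0.2, -0.1, -4.9]
width: 0.366
```

```bash
python3 - <<'E'
from h import *
s=arm.observe();print(s['position'],s['force'],s['width'],cv2.Rodrigues(s['ee_rot'])[0].round(3).tolist())
i,d=arm.get_image('wrist');save(i,'w2')
E
```

```text
[ 0.58630099 -0.03200501  0.14705958] [-0.2165464  -0.13019845 -4.87519969] 0.366447071658693 [[-0.083, 0.997, -0.001], [0.997, 0.083, -0.002], [-0.002, -0.001, -1.0]]
```

View pics/w2.png

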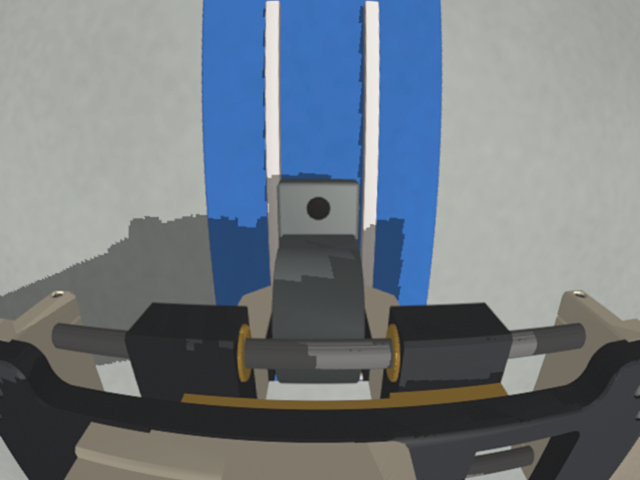

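The wrist view shows the block held upright over the lane. The white strips run at columns ~272 and ~372, parallel to the block, and the foot spans columns 278–360, so it looks about 1 mm to the left.

```bash
python3 - <<'E'
from h import *
s=arm.observe();i=cv2.imread('pics/w2.png').astype(int)
R=cv2.Rodrigues(s['ee_rot'])[0];C=[]
for v in(10,50,90,130,160):
    w=(i[v].min(-1)>200);a=np.where(w)[0];L=a[(a>240)&(a<300)];Rr=a[(a>340)&(a<400)]
    if len(L)<3 or len(Rr)<3: print(v,'no');continue
    # use outer/inner right-lit edges: right edge of the left strip=inner top edge, right edge of right=outer top edge
    pl=wpt(L.max()+.5,v,.022,s);pr=wpt(Rr.max()+.5,v,.022,s);pl0=wpt(L.min()-.5,v,.022,s);pr0=wpt(Rr.min()-.5,v,.022,s)
    q=[((p-s['position'])@R)[1]*1000 for p in(pl0,pl,pr0,pr)];q2=[((p-s['position'])@R)[0]*1000 for p in(pl,pr)]
    print(v,np.round(q,1),np.round(q2,1))
z=.06+.014
for u in(278,318,360):print(((wpt(u,182,z,s)-s['position'])@R)*1000)
E
```

```text
10 [-31.4 -24.9  27.   34.1] [153.3 154. ]
50 [-31.7 -24.7  26.8  33.8] [127.9 128.5]
90 [-31.7 -24.7  26.8  33.8] [103.7 104.1]
130 [-31.4 -24.9  27.   34.1] [80.  80.3]
160 [-31.7 -24.6  26.7  33.3] [62.2 62.4]
[ 56.73073498 -19.4814641   73.63094694]
[56.62463211 -1.31209651 73.63334188]
[56.73783639 17.77429209 73.63537848]
```

carry_out([
  [0.15,0,-1.5,0,2],
  [0.15,0,-3,0,2],
  [0.15,0,-4,0,2],
  [0.15,0,-4.4,0,2],
  [0.15,0,-4.6,0,2],
  [0.15,0,-4.7,0,2],
  [0.15,0,-4.7,0,2],
  [0.15,0,-4.7,0,2],
])

```text
clock: 9.2
position: [0.5887, -0.0318, 0.1012]
ee_rot: [2.126, 2.31, -0.001]
force: [0.2, 0.5, -5.0]
width: 0.368
```

carry_out([
  [-0.1,0,-0.1,0,2],
  [-0.1,0,-0.2,0,2],
  [-0.1,0,-0.2,0,2],
  [-0.1,0,-0.2,0,2],
])

```text
clock: 9.6
position: [0.5878, -0.0318, 0.0998]
ee_rot: [2.126, 2.309, -0.001]
force: [-3.0, -0.9, 5.5]
width: 0.368
```

carry_out([
  [0,0,0.05,0,2],
  [0,0,0.05,0,2],
  [-0.08,1,0.05,0,2],
  [-0.17,2,0.05,0,2],
  [-0.25,3,0.05,0,2],
  [-0.33,4,0.05,0,2],
  [-0.42,5,0.05,0,2],
  [-0.5,6,0.05,0,2],
  [-0.58,7,0.05,0,2],
  [-0.66,8,0.05,0,2],
  [-0.75,9,0.05,0,2],
  [-0.83,10,0.05,0,2],
  [-0.87,10.5,0.05,0,2],
  [-0.87,10.5,0.05,0,2],
  [-0.87,10.5,0.05,0,2],
])

```text
clock: 11.1
position: [0.5791, 0.0728, 0.1002]
ee_rot: [2.126, 2.309, -0.002]
force: [0.3, -0.9, -4.9]
width: 0.369
```

```bash
python3 - <<'E'
from h import *
s=arm.observe();print(s['position'],s['force'],s['width'])
i,d=arm.get_image('wrist');save(i,'w3')
E
```

```text
[0.57909144 0.07283305 0.10021445] [ 0.27318108 -0.9246681  -4.92546391] 0.36904790043885277
```

View pics/w3.png

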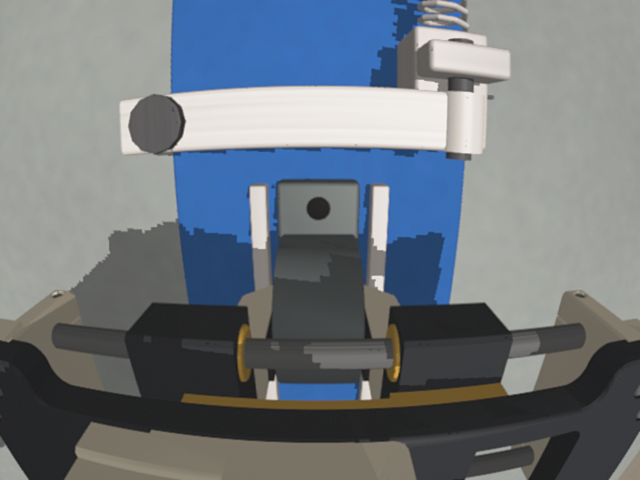

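The block is between the strips and short of the arm, with the foot front at v≈182 and the arm front face at v≈152. The pointer is at about (490,97). I'll approach in small steps, watching the force.

carry_out([
  [-0.03,0.4,-0.02,0,2],
  [-0.07,0.8,-0.02,0,2],
  [-0.1,1.2,-0.02,0,2],
  [-0.12,1.5,-0.02,0,2],
  [-0.13,1.6,-0.02,0,2],
  [-0.13,1.6,-0.02,0,2],
  [-0.13,1.6,-0.02,0,2],
])

```text
clock: 11.85
position: [0.5778, 0.0883, 0.0999]
ee_rot: [2.126, 2.308, -0.002]
force: [0.5, -0.3, -5.7]
width: 0.367
```

carry_out([
  [-0.02,0.2,0,0,2],
  [-0.03,0.4,0,0,2],
  [-0.03,0.4,0,0,2],
  [-0.03,0.4,0,0,2],
])

```text
clock: 12.25
position: [0.5776, 0.0918, 0.0999]
ee_rot: [2.127, 2.308, -0.003]
force: [-0.0, -3.0, -4.2]
width: 0.365
```

carry_out([
  [-0.02,0.2,0,0,2],
  [-0.03,0.4,0,0,2],
  [-0.05,0.6,0,0,2],
  [-0.05,0.6,0,0,2],
  [-0.05,0.6,0,0,2],
  [-0.05,0.6,0,0,2],
])

```text
clock: 12.85
position: [0.5772, 0.0964, 0.1]
ee_rot: [2.127, 2.306, -0.006]
force: [-0.6, -7.0, -1.2]
width: 0.366
```

carry_out([
  [-0.02,0.2,0,0,2],
  [-0.03,0.4,0,0,2],
  [-0.05,0.6,0,0,2],
  [-0.05,0.6,0,0,2],
  [-0.05,0.6,0,0,2],
  [-0.05,0.6,0,0,2],
  [-0.05,0.6,0,0,2],
])

```text
clock: 13.55
position: [0.5769, 0.0995, 0.1002]
ee_rot: [2.128, 2.301, -0.01]
force: [-1.4, -10.8, 1.9]
width: 0.366
```

```bash
python3 - <<'E'
from h import *
s=arm.observe();print(s['position'],s['force'],s['width'],cv2.Rodrigues(s['ee_rot'])[0].round(3).tolist())
i,d=arm.get_image('wrist');i2,d=arm.get_image('scene')
a=cv2.resize(i[60:260,200:520],(640,400),interpolation=cv2.INTER_CUBIC)
b=cv2.resize(i2[200:265,350:430],(246,200),interpolation=cv2.INTER_CUBIC)
b=np.pad(b,((0,0),(0,394),(0,0)));save(np.vstack([a,b]),'f1')
E
```

```text
[0.57691357 0.09951378 0.10024042] [ -1.42723734 -10.83600144   1.88997969] 0.36560961041077483 [[-0.078, 0.997, 0.001], [0.997, 0.078, -0.01], [-0.01, 0.0, -1.0]]
```

View pics/f1.png

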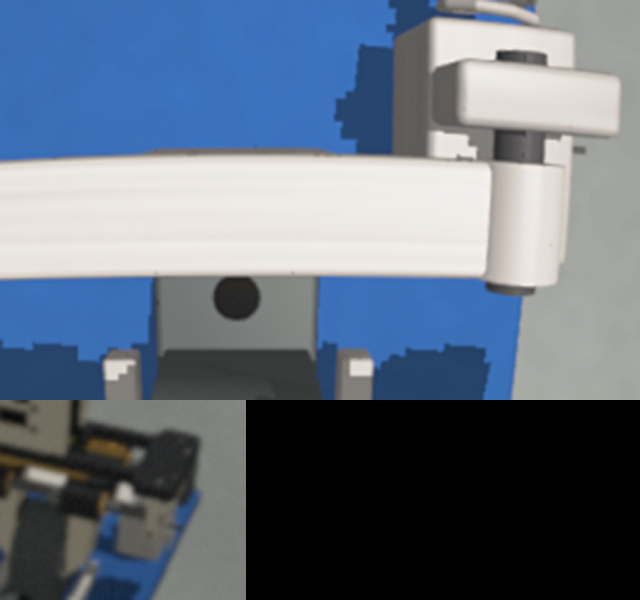

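carry_out([
  [-0.02,0.2,0.02,0,2],
  [-0.03,0.4,0.02,0,2],
  [-0.05,0.55,0.02,0,2],
  [-0.05,0.55,0.02,0,2],
  [-0.05,0.55,0.02,0,2],
  [-0.05,0.55,0.02,0,2],
  [-0.05,0.55,0.02,0,2],
  [-0.05,0.55,0.02,0,2],
])

```text
clock: 14.45
position: [0.5767, 0.1014, 0.1005]
ee_rot: [2.129, 2.297, -0.016]
force: [-0.4, -13.1, 2.1]
width: 0.369
```

```bash
python3 - <<'E'
from h import *
s=arm.observe();print(s['position'],s['force'],s['width'],s['dq'].round(4))
i,d=arm.get_image('top');save(cv2.resize(i[150:230,225:345],(780,520),interpolation=cv2.INTER_CUBIC),'t3')
print(arm.observe()['position'],arm.observe()['force'])
E
```

```text
[0.5766676  0.1014428  0.10051591] [ -0.40134989 -13.07850968   2.08385338] 0.3690008855335773 [-0.0004 -0.0011  0.      0.0009 -0.001  -0.0004  0.0024]
[0.57666346 0.10144346 0.10050331] [  0.33703391 -13.27732785   2.90666178]
```

View pics/t3.png

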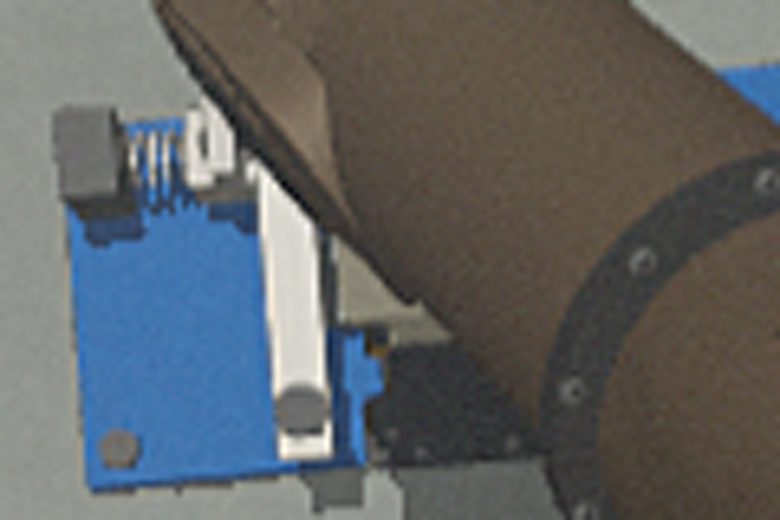

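The flip arm is shut across the lane, with the pad at crop (300,409), and the spring is compressed. I'll check the travel from that pad position before handing in.

```bash
python3 - <<'E'
from h import *
c=arm.get_calibration('top');K=c['intrinsics'];R=cv2.Rodrigues(np.array(c['rvec'],float))[0];t=np.array(c['tvec']).ravel()
u,v=300/6.5+225-.42,409/6.5+150-.42
r=R.T@np.array([(u-K[0,2])/K[0,0],(v-K[1,2])/K[1,1],1]);o=-R.T@t;p=o+r*(.067-o[2])/r[2]
q=p[:2]-[.5786,.0588];print(q@[.9966,.0827],q@[-.0827,.9966]);
s=arm.observe();q=s['position'][:2]-[.5805,.0588];print('tcp plate',q@[.9966,.0827],q@[-.0827,.9966],cv2.Rodrigues(s['ee_rot'])[0].round(3).tolist())
E
```

```text
-0.058684968042045975 0.10621156301343364
tcp plate -0.0002968786144469781 0.04281575745450162 [[-0.076, 0.997, 0.0], [0.997, 0.076, -0.015], [-0.015, -0.001, -1.0]]
```

```bash
python3 -c "
from cell import arm
print(arm.sign_off())"
```

```text
the job is handed in; nothing more can be done
None
```

The job is handed in, with the bearing still gripped and pressed against the stop. No verdict came back, so the results below are my own last checks.

- **Flip stop:** I pressed it down with closed fingertips and it snapped shut. Depth readings along the arm were level, to within 2 mm, and it still lay shut across the lane in the last picture.
- **Bearing:** I gripped the larger grey one across its 34 mm, lowered it onto the plate between the strips and slid it to the stop. The tool is within 1 mm of the lane centre, turned about 7 mrad and tilted about 15 mrad. The bearing did not slip in the fingers.
- **Push:** The pad's position in the top view gives 10.2 mm of carriage travel, or about 12 N. The tool's movement since contact gives about 10.1 mm. The wrist force read about 13 N along the lane, roughly 1 N more, probably from friction on the plate (the foot also bears down with about 7 N).
- **Not confirmed:** I could not see the pointer between its two pins in any view, so the push is not checked against it. I took no final picture of the jug, spanner or ring, but no move went near them.

The run took about 15 s of the 69 s allowed.

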